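# Seal the clip-lid food box

### The job

Seal the food box on the cutting board by pressing on its lid from above: push the wide clamp down flat first, then the narrow clamp at the other end, and only then push the round vent plug in the middle fully home, so that trapped air can get out while the clamps close. Do not lift, tip or shift the box, and leave the scraper, spoons, bowl and canister where they are.

Things in the scene. Friction and masses are not known exactly. Their poses are not given: they have to be found in the camera images.
- box: Loose clip-lid food box, about 0.8 kg with its contents, standing on the maple board: stainless body, white plastic lid, 220 mm (its x) by 150 mm (its y), lid top 75 mm above its underside. Origin: centre of the underside, z up. The wide clamp is at the +x end of the lid, the narrow clamp at the -x end, the vent plug in the centre. The box may be turned to any yaw.
- wide_clamp (a joint): Angle in rad of the wide clamp: 0 = lying flat on the lid (closed, a hard stop), at the start it stands up by about 0.45 to 0.62. Stiff friction hinge with no spring: about 4 N pressing down at the press point turns it, and it stays where it is left.
- narrow_clamp (a joint): Angle in rad of the narrow clamp, same working as the wide clamp: 0 = flat and closed, about 0.45 to 0.62 at the start.
- vent (a joint): Height in m by which the vent plug still stands out: 0 = fully home (hard stop), 0.008 to 0.010 at the start. Pressing straight down with about 4 N moves it; no spring, it stays where it is left.
- wide_clamp_press (a point): Point on the upper face of the wide clamp, mid-width, 32 mm from its hinge towards the free end; moves with the clamp. The clamp is a plain steel flap 96 mm wide, 46 mm from hinge to free end, 4 mm thick; the hinge line is parallel to the box's y, 98 mm from the box's centre and 79 mm above its underside; the free end points to the middle of the lid. When flat, this point is 81 mm above the box's underside and 66 mm from its centre.
- narrow_clamp_press (a point): The same point on the narrow clamp, a plain steel flap 36 mm wide, otherwise of the same sizes and mirrored at the -x end.
- vent_top (a point): Centre of the top face of the vent plug, a dark rubber disc of 26 mm diameter in the middle of the lid. Fully home its top is still 8 mm above the lid (83 mm above the box's underside), 2 mm higher than the flat clamps.
- scraper: Loose stainless bench scraper lying flat, 150 mm by 90 mm, 18 mm high. Origin: centre of the underside. Leave alone.
- spoons: Loose set of four red plastic measuring spoons on a ring, lying fanned out, about 135 mm by 110 mm, 13 mm high. Origin: on the underside near the middle. Leave alone.
- bowl: Loose white ceramic prep bowl, 110 mm across, 55 mm high. Origin: centre of the underside. Leave alone.
- canister: Loose closed steel canister, 90 mm across, 118 mm high with its small knob. Origin: centre of the underside. Leave alone.

How it is judged:
On the way, in this order (a step that is already met when the one before it is completed fails the run):
1. the wide clamp is flat (value of joint wide_clamp below 0.08 rad), for 0.1 s.
2. the narrow clamp is flat too (value of joint narrow_clamp below 0.08 rad), for 0.1 s.
3. the vent plug is home (value of joint vent below 0.0015 m), for 0.1 s.
At the end, for the whole second after the job is handed in: Both clamps flat on the lid (within 0.08 rad), the vent plug home (within 1.5 mm), the box upright, at rest and within 25 mm of where it began, and scraper, spoons, bowl and canister within 20 mm of where they began (value of joint each of wide_clamp, narrow_clamp below 0.08 rad and value of joint vent below 0.0015 m and not (distance of box from where it was at the start of the episode above 0.025 m) and angle between box's own z axis and vertical below 0.05 rad and linear speed of box below 0.02 m/s and not (distance of scraper from where it was at the start of the episode above 0.02 m) and not (distance of spoons from where it was at the start of the episode above 0.02 m) and not (distance of bowl from where it was at the start of the episode above 0.02 m) and not (distance of canister from where it was at the start of the episode above 0.02 m)); the robot touches nothing.
It fails at once if the narrow clamp is pushed down before the wide clamp is flat (value of joint narrow_clamp below 0.28 rad and value of joint wide_clamp above 0.1 rad).
It fails at once if the vent plug is pushed in before both clamps are flat (value of joint vent below 0.004 m and value of joint any of wide_clamp, narrow_clamp above 0.1 rad).
It fails at once if the box is lifted, tipped or shifted more than 25 mm (distance of box from where it was at the start of the episode above 0.025 m or height (world z) of box above 0.034 m or angle between box's own z axis and vertical above 0.12 rad).
It fails at once if the scraper, spoons, bowl or canister is moved more than 20 mm (distance of any of scraper, spoons, bowl, canister from where it was at the start of the episode above 0.02 m).
It also fails if it takes over 38 s, if anything falls off the work surface, if the arm or the gripper's body presses on something with over 40 N, if the wrist force passes 120 N, or if a joint passes its speed limit or range.

### The arm

A 7-joint arm with a two-finger parallel gripper is mounted at the origin on the work surface. World frame = base frame: x ahead of the robot, y to its left, z up, the work surface at z = 0. Lengths are in m, angles in rad, forces in N, time in s.
With the tool pointing down it reaches from about 0.4 to 0.85 m from the base axis. Payload 10.4 kg.
Tool frame: the origin (TCP) lies between the finger pads; the fingertips stand ahead of it and the grasp point (between the pads) lies 6 mm ahead of it (finger_overhang is the z of the fingertips in the tool frame, in m); z points along the fingers, y is the direction in which the jaws open and shut (so a half turn about z gives the same grasp; the last joint's range is limited). The gripper opens to 85 mm and grips with 20 to 120 N. Pads are 22 mm wide; open, the fingers measure 114 mm over their backs; the gripper's body (76 mm by 85 mm) begins 54 mm behind the grasp point. The pads swing forward as they close: fully open they stand 13 mm farther back than shut.
Start: joints at [-1.369, 0.332, -0.065, 1.46, 0.022, 1.35, -0.088], TCP at [0.139, 0.609, 0.256] pointing down, gripper open.
Joint ranges: [-2.6, 2.6], [-0.5, 2.12], [-1.47, 1.34], [0.16, 2.42], [-1.27, 4.41], [0.06, 2.06], [-2.6, 2.6]. Speed limits (rad/s): [2.22, 2.22, 2.79, 2.79, 3.14, 3.14, 3.14].

### API

Orientations are given as a unit quaternion [x, y, z, w].
In Python, from workcell import * gives the robot as it stands.
- The arm moves only by the shell command python3 -m creep 'ROWS' [FORCE]. ROWS is JSON, a list of rows, each a list of 7 numbers: the turn, a rotation vector about the tool's x, y, z in rad, then the shift along the tool's x, y, z in mm, then the closure in counts, from 0 (fully open) to 255 (shut). In form: [[wx, wy, wz, dx, dy, dz, claw], ...]. A call has 1 to 8 rows; each row shifts and turns the commanded pose from where the row before left it, along the tool's axes as they then stand; what a row does not reach is not made up. A row lasts 1/10 s, in which the tool goes at most 50 mm and 8.59 degrees, less where a joint would pass 70% of its speed; a pose out of reach is approached as far as the arm can. A call is refused whole if a number of a shift passes 50 or a number of a turn 0.15, either way. A call with a gripper value outside its range is refused whole. The fingers move at their own pace and stop on an object; FORCE is the grip in N (left out, the last holds). Time passes only in rows, so rows that do not move let the fingers close. It gives the time, the measured TCP pose, the force and the opening at its end, in the units of the state.
- get_obs(): the state, without advancing time (a new reading comes with each control period).
- camera(name): name is "scene" or "top" or "wrist"; returns (picture, depth): 384x512x3 uint8, blue, green, red; 384x512 float32, m along the optical axis (not along the pixel's ray), 0 where there is no reading.
- camera_model(name): a dict with "camera_matrix" (3x3 intrinsics, pixels), "R" (3x3) and "t" (3): a world point X has camera coordinates R X + t; the wrist camera has in their place "mount" (4x4, takes a point from camera to tool coordinates, whose origin is the TCP and whose axes are the flange's). Camera axes: x right, y down, z forward; pixel columns grow to the right and rows downward; lengths in m; the calibration is good to about 2 mm. A picture is of the moment at which its call begins: read the wrist's pose just before it. camera_model takes no time and is no camera call.
- hand_in(): hands the job in, once; it reports no verdict.
The state is a dict: "clock": time; "joint_pos": joint angles; "joint_velocities": joint speeds; "tau": joint torques, N m; "position": TCP position; "ee_rot": TCP orientation; "ft_force": force on the tool from outside, world axes, zero at the start; "torque": the same for the moment, N m; "grip_width": opening from 0.0 (shut) to 1.0 (fully open).
Only numpy, scipy, OpenCV 4.12 (cv2) and the standard library are available. Lean on these libraries where they do the work, as an engineer would, in place of code of your own. Each camera call takes 0.05 s, during which the arm holds its last target.

## Working session

There is one attempt and no reset: what is moved stays moved. The work goes in short steps, Python scripts to look and compute and a shell command to move; the robot and the scene stay as the last step left them, time stands still between calls to the robot, and variables do not carry over. Pictures are saved under pics/ and viewed, and the job is handed in when it is done.

```bash
mkdir -p pics; ls
python3 - <<'E'
from workcell import *
import cv2,numpy as np
o=get_obs();print({k:np.round(v,4) for k,v in o.items()})
for n in ("scene","top"):
    p,d=camera(n);cv2.imwrite(f"pics/{n}0.png",p);np.save(f"{n}0.npy",d)
    print(n,camera_model(n))
E
```

```text
pics
{'clock': np.float64(0.0), 'joint_pos': array([-1.3686,  0.3329, -0.0647,  1.4609,  0.0216,  1.3499, -0.0885]), 'joint_velocities': array([ 0.0003, -0.0004, -0.0014, -0.0009,  0.0011, -0.0005, -0.0021]), 'tau': array([ 3.00000e-04, -6.25454e+01,  4.92000e-02, -3.91588e+01,
        1.61000e-02,  1.02000e-02, -0.00000e+00]), 'position': array([0.1393, 0.6089, 0.2555]), 'ee_rot': array([ 1.122e-01,  9.937e-01, -7.000e-04, -0.000e+00]), 'ft_force': array([-0.4652, -0.5552, -0.9981]), 'torque': array([-0.0025,  0.0061, -0.0473]), 'grip_width': np.float64(0.9999)}
scene {'camera_matrix': array([[381.58009821,   0.        , 256.59728673],
       [  0.        , 381.58009821, 198.71851454],
       [  0.        ,   0.        ,   1.        ]]), 'R': array([[-0.02015647,  0.99979455,  0.00214028],
       [ 0.76589975,  0.01681694, -0.64274004],
       [-0.64264398, -0.01131613, -0.76608137]]), 't': array([ 0.014535  , -0.38541586,  1.33343266])}
top {'camera_matrix': array([[467.49180389,   0.        , 255.54700919],
       [  0.        , 467.49180389, 192.58579581],
       [  0.        ,   0.        ,   1.        ]]), 'R': array([[ 0.01827538, -0.99976569, -0.01160036],
       [-0.98447113, -0.01596736, -0.17481887],
       [ 0.17459268,  0.01461511, -0.98453227]]), 't': array([0.01471489, 0.60005623, 1.22586342])}
```

View pics/scene0.png

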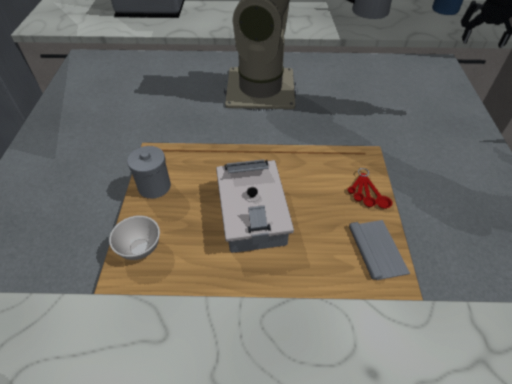

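View pics/top0.png

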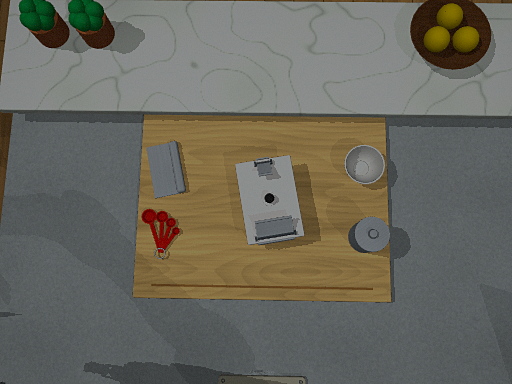

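The scene and top views agree. The box is mid-board, with the vent at about (269,199) in the top view. The wide clamp is on the robot side at about (275,230) and the narrow clamp on the far side at about (264,165). The other objects are well clear. Next I'll measure them.

```bash
cat > h.py <<'E'
import numpy as np,cv2
from workcell import *
def cloud(n,d):
    m=camera_model(n);K=m["camera_matrix"];v,u=np.indices(d.shape)
    c=np.stack([(u-K[0,2])/K[0,0]*d,(v-K[1,2])/K[1,1]*d,d],-1)
    return (c-m["t"])@m["R"]
E
python3 - <<'E'
from h import *
for n,(r0,r1,c0,c1) in (("top",(145,255,228,312)),("scene",(150,255,210,300))):
    d=np.load(n+"0.npy");P=cloud(n,d);im=cv2.imread(f"pics/{n}0.png")
    S=P[r0:r1,c0:c1].reshape(-1,3);I=im[r0:r1,c0:c1].reshape(-1,3)
    print(n,"board z",np.median(S[(S[:,2]<.06)][:,2]), "n",len(S))
    h,e=np.histogram(S[:,2],bins=np.arange(0,.16,.004));print([(round(a,3),b) for a,b in zip(e,h) if b])
    top=S[(S[:,2]>.088)]
    pts=top[:,:2].astype(np.float32)
    (c,s,a)=cv2.minAreaRect(pts*1000);print("rect mm",c,s,a)
    zl=np.median(S[(S[:,2]>.088)&(I.min(1)>150)][:,2]);print("lid z",zl)
    dk=(S[:,2]>.085)&(I.max(1)<45);print("dark",dk.sum(),np.median(S[dk],0))
    hi=S[S[:,2]>zl+.012]
    m=np.array(c)/1000
    for nm,q in (("wide?",hi[hi[:,0]<m[0]-.03]),("narrow?",hi[hi[:,0]>m[0]+.03])):
        r=cv2.minAreaRect((q[:,:2]*1000).astype(np.float32));print(nm,len(q),r,q[:,2].max())
for n in ("top",):
    im=cv2.imread("pics/top0.png")[140:260,220:320];cv2.imwrite("pics/crop.png",cv2.resize(im,None,fx=6,fy=5,interpolation=cv2.INTER_CUBIC))
E
```

```text
top board z 0.02116063185304607 n 9240
[(np.float64(0.008), np.int64(3)), (np.float64(0.012), np.int64(113)), (np.float64(0.016), np.int64(1357)), (np.float64(0.02), np.int64(2334)), (np.float64(0.024), np.int64(632)), (np.float64(0.028), np.int64(16)), (np.float64(0.064), np.int64(3)), (np.float64(0.068), np.int64(2)), (np.float64(0.072), np.int64(5)), (np.float64(0.076), np.int64(1)), (np.float64(0.08), np.int64(4)), (np.float64(0.084), np.int64(10)), (np.float64(0.088), np.int64(159)), (np.float64(0.092), np.int64(1623)), (np.float64(0.096), np.int64(1737)), (np.float64(0.1), np.int64(317)), (np.float64(0.104), np.int64(174)), (np.float64(0.108), np.int64(164)), (np.float64(0.112), np.int64(165)), (np.float64(0.116), np.int64(138)), (np.float64(0.12), np.int64(113)), (np.float64(0.124), np.int64(90)), (np.float64(0.128), np.int64(36)), (np.float64(0.132), np.int64(6))]
rect mm (537.511962890625, -18.15277099609375) (308.07342529296875, 150.07180786132812) 10.355494499206543
lid z 0.09683707520264007
dark 133 [ 0.57270771 -0.01122878  0.10896199]
wide? 288 ((442.9913330078125, -26.
[... 1015 characters left out ...]
at64(0.1), np.int64(161)), (np.float64(0.104), np.int64(175)), (np.float64(0.108), np.int64(114)), (np.float64(0.112), np.int64(146)), (np.float64(0.116), np.int64(103)), (np.float64(0.12), np.int64(80)), (np.float64(0.124), np.int64(120)), (np.float64(0.128), np.int64(64)), (np.float64(0.132), np.int64(9))]
rect mm (800.2431640625, 24.32159423828125) (688.5126953125, 152.37545776367188) 9.669440269470215
lid z 0.09745610555787954
dark 85 [ 0.5816026  -0.01354083  0.11413562]
wide? 595 ((576.1483154296875, -14.31912612915039), (180.14036560058594, 95.93528747558594), 9.911372184753418) 0.13309497583999616
narrow? 39 ((1152.4053955078125, 7.03879451751709), (0.0, 0.0), 0.0) 0.7737646029757339
```

View pics/crop.png

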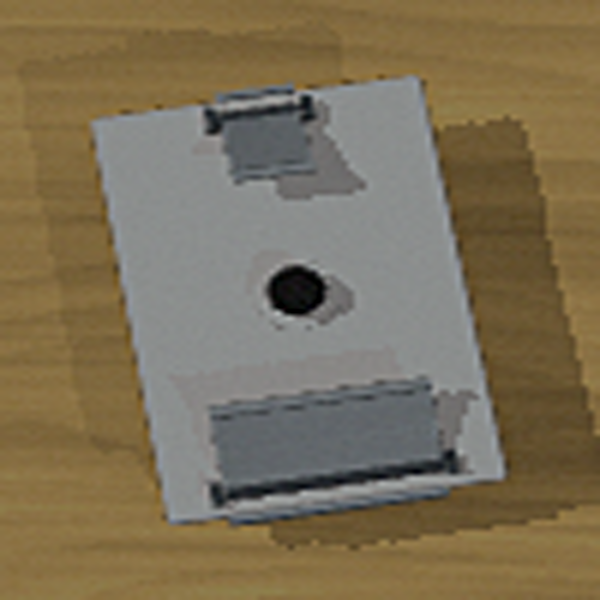

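The crop shows the same layout: wide flap near the robot, hinge at bottom and free end towards the vent. Board z is about 0.022 and lid about 0.097, which matches the given 75 mm. Some depth outliers spoiled the rectangle fit, so I'll clean that up.

Run:
```python
from h import *
for n,(r0,r1,c0,c1) in (("top",(145,255,228,312)),("scene",(150,255,210,300))):
    d=np.load(n+"0.npy");P=cloud(n,d);im=cv2.imread(f"pics/{n}0.png")
    z=P[...,2];M=np.zeros(z.shape,np.uint8);M[r0:r1,c0:c1]=((z>.085)&(z<.14))[r0:r1,c0:c1]
    _,L,st,_=cv2.connectedComponentsWithStats(M);M=(L==1+st[1:,4].argmax())
    M=cv2.morphologyEx(M.astype(np.uint8),cv2.MORPH_OPEN,np.ones((3,3)))>0
    S=P[M]; S=S[(S[:,2]<.103)]
    c,s,a=cv2.minAreaRect((S[:,:2]*1000).astype(np.float32));print(n,"rect",c,s,a)
    # vent by pixel centroid at plane z .022+.083+.009
    D=((im.max(2)<50)&M).astype(np.uint8)
    _,L,st,ce=cv2.connectedComponentsWithStats(D)
    m=camera_model(n);K=m["camera_matrix"]
    o=-m["R"].T@m["t"]
    for k in range(1,len(st)):
        if st[k,4]>20:
            r=m["R"].T@np.linalg.solve(K,[*ce[k],1]);print("dark",st[k,4],ce[k],o+r*((.113-o[2])/r[2]))
    H=P[M];H=H[H[:,2]>.1045]
    th=np.deg2rad(a if s[0]>s[1] else a-90);v=np.array([np.cos(th),np.sin(th)]);w=np.array([-v[1],v[0]])
    q=H[:,:2]-np.array(c)/1000; X=q@v;Y=q@w
    for lo,hi in((-.12,-.025),(.025,.12)):
        k=(X>lo)&(X<hi);print("clamp",k.sum(),"x",np.percentile(X[k],[2,98]).round(3),"y",np.percentile(Y[k],[3,97]).round(3),"z",np.percentile(H[k,2],[2,98]).round(3),"slope",np.arctan(np.polyfit(X[k],H[k,2],1)[0]))
    print("yaw",th)
```

```text
top rect (577.0147705078125, -10.934356689453125) (227.75961303710938, 150.07180786132812) 10.355484962463379
dark 69 [268.97101449 197.86956522] [ 0.57568456 -0.01096522  0.113     ]
dark 68 [277.02941176 235.23529412] [ 0.47899294 -0.03288987  0.113     ]
clamp 603 x [-0.1   -0.057] y [-0.046  0.046] z [0.105 0.128] slope 0.4841641947251236
clamp 183 x [0.058 0.099] y [-0.018  0.019] z [0.105 0.132] slope -0.5343848692209073
yaw 0.18073730823574738
scene rect (574.4867553710938, -14.300559997558594) (229.8138427734375, 150.1118927001953) 10.46165943145752
dark 67 [251.79104478 191.86567164] [ 0.57782634 -0.01416268  0.113     ]
dark 31 [258.87096774 228.51612903] [0.68050195 0.00376393 0.113     ]
clamp 305 x [-0.099 -0.054] y [-0.046  0.048] z [0.105 0.129] slope 0.48782981398487163
clamp 396 x [0.061 0.102] y [-0.018  0.018] z [0.105 0.132] slope -0.5864819881558145
yaw 0.18259040230125176
```

Box: centre about (0.577,-0.0125), yaw line 0.181 rad, and the wide end points at the robot. The sizes match the given ones: 150 mm width, 96 and 36 mm clamps, both at 0.5-0.6 rad. I'll close the fingers and turn the tool to line up with the box.

```bash
python3 -m creep '[[0,0,-0.135,0,0,0,255],[0,0,-0.135,0,0,0,255],[0,0,-0.135,0,0,0,255],[0,0,0,0,0,0,255],[0,0,0,0,0,0,255]]' 30
cat >> h.py <<'E'
from scipy.spatial.transform import Rotation as Ro
C=np.array([.5767,-.0125]);v=np.array([np.cos(.181),np.sin(.181)])
T={"wide":C-.064*v,"vent":C,"narrow":C+.064*v}
def rel():
    o=get_obs();R=Ro.from_quat(o["ee_rot"])
    print(o["clock"],"pos",o["position"].round(4),"F",o["ft_force"].round(2),"w",o["grip_width"],"x",R.as_matrix()[:,0].round(3),"z",R.as_matrix()[:,2].round(4))
    for k,t in T.items():
        print(k,"shift mm at this height",(R.inv().apply(np.array([*t,o["position"][2]])-o["position"])*1000).round(1))
E
python3 - <<'E'
import workcell
print([k for k in dir(workcell) if not k.startswith('__')]); print(getattr(workcell,'finger_overhang',None))
from h import *
rel()
E
```

```text
clock: 0.6
position: [0.1394, 0.6091, 0.256]
ee_rot: [-0.088, 0.996, -0.0, -0.0]
ft_force: [1.3, -0.0, -0.3]
grip_width: 0.145
['MotionError', 'camera', 'camera_model', 'finger_overhang', 'get_obs', 'hand_in']
0.025
0.6 pos [0.1394 0.6091 0.256 ] F [ 1.32 -0.01 -0.29] w 0.14480458678524857 x [-0.985 -0.175  0.   ] z [-2.e-04 -5.e-04 -1.e+00]
wide shift mm at this height [-2.577e+02 -6.889e+02  3.000e-01]
vent shift mm at this height [-3.217e+02 -6.886e+02  2.000e-01]
narrow shift mm at this height [-3.857e+02 -6.883e+02  2.000e-01]
```

```bash
python3 -m creep '[[0,0,0,-22,-40,0,255],[0,0,0,-22,-40,0,255],[0,0,0,-22,-40,0,255],[0,0,0,-22,-40,0,255],[0,0,0,-22,-40,0,255],[0,0,0,-22,-40,0,255],[0,0,0,-22,-40,0,255],[0,0,0,-22,-40,0,255]]'; python3 -m creep '[[0,0,0,-12,-40,0,255],[0,0,0,-12,-40,0,255],[0,0,0,-12,-40,0,255],[0,0,0,-12,-40,0,255],[0,0,0,-12,-40,0,255],[0,0,0,-12,-40,0,255],[0,0,0,-10,-40,0,255],[0,0,0,0,-40,0,255]]'; python3 -c "
from h import *
rel()"
```

```text
clock: 1.4
position: [0.3707, 0.3244, 0.2565]
ee_rot: [-0.088, 0.996, 0.0, 0.0]
ft_force: [1.1, 0.1, -0.6]
grip_width: -0.004
clock: 2.2
position: [0.5087, 0.0244, 0.2563]
ee_rot: [-0.088, 0.996, -0.0, 0.0]
ft_force: [1.2, -0.2, 0.4]
grip_width: -0.002
2.2 pos [0.5087 0.0244 0.2563] F [ 1.25 -0.18  0.37] w -0.0018122854121235957 x [-0.984 -0.176 -0.001] z [ 5.e-04  0.e+00 -1.e+00]
wide shift mm at this height [  3.5 -48.6   0. ]
vent shift mm at this height [-60.5 -48.3   0. ]
narrow shift mm at this height [-1.245e+02 -4.800e+01  1.000e-01]
```

```bash
python3 -m creep '[[0,0,0,3,-40,0,255],[0,0,0,0,-8,25,255],[0,0,0,0,0,30,255],[0,0,0,0,0,25,255],[0,0,0,0,0,0,255],[0,0,0,0,0,0,255]]'; python3 -c "
from h import *
rel()
p,d=camera('scene');cv2.imwrite('pics/s1.png',cv2.resize(p[130:280,170:340],None,fx=4,fy=4))
p,d=camera('wrist');cv2.imwrite('pics/w1.png',p)"
```

```text
clock: 2.8
position: [0.5136, -0.0218, 0.1769]
ee_rot: [-0.089, 0.996, -0.0, -0.0]
ft_force: [-1.0, -0.6, 1.4]
grip_width: 0.003
2.8 pos [ 0.5136 -0.0218  0.1769] F [-0.96 -0.61  1.43] w 0.002786663614882323 x [-0.984 -0.177  0.   ] z [-2.e-04 -1.e-04 -1.e+00]
wide shift mm at this height [ 0.2 -2.2  0. ]
vent shift mm at this height [-63.8  -2.   -0. ]
narrow shift mm at this height [-127.8   -1.8   -0. ]
```

View pics/s1.png

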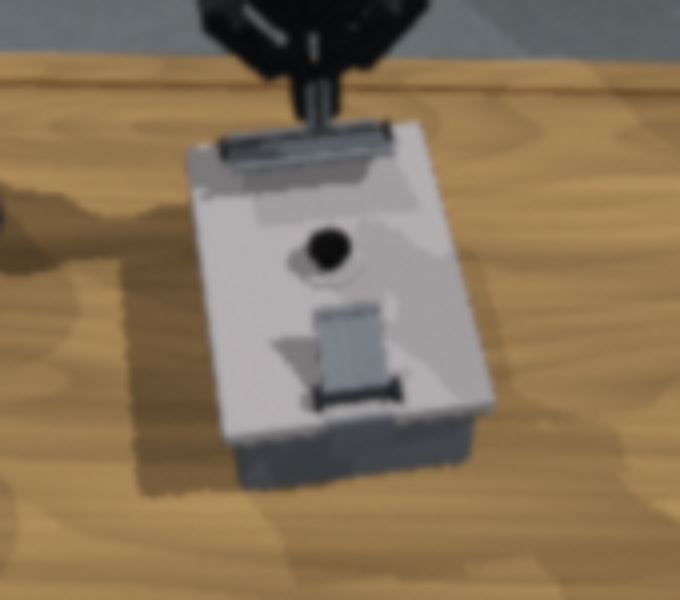

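View pics/w1.png

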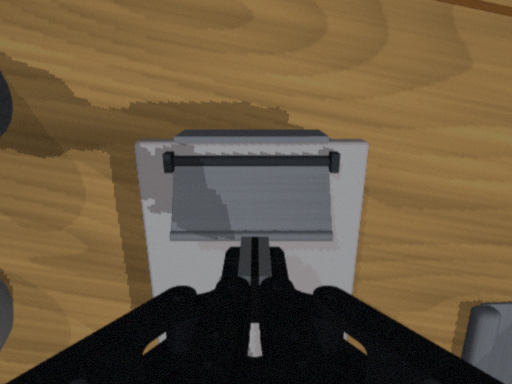

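In the scene view the closed fingertips sit over the wide clamp, mid-width. In the wrist view the tip is at (255,240) against the free edge at row 238, where parallax matters. I'll check the tip and the predicted flap points with the wrist calibration.

Run:
```python
from h import *
m=camera_model("wrist");K=m["camera_matrix"];Mi=np.linalg.inv(m["mount"]);print(m["mount"].round(3))
o=get_obs();R=Ro.from_quat(o["ee_rot"])
def pr(X):
    t=R.inv().apply(X-o["position"]);c=(Mi@[*t,1])[:3];q=K@c;return (q[:2]/q[2]).round(1)
print("tip",pr(o["position"]+R.apply([0,0,.025])),pr(o["position"]+R.apply([.011,0,.025])),pr(o["position"]+R.apply([-.011,0,.025])))
y=np.array([-v[1],v[0]])
for a in (.5,):
  for s in (-.048,0,.048):
    hx=C-.098*v; e=hx+.046*np.cos(a)*v
    print("hinge",pr(np.array([*(hx+s*y),.101])),"free",pr(np.array([*(e+s*y),.101+.046*np.sin(a)+.002])))
```

```text
[[ 0.    -0.95  -0.313  0.079]
 [ 1.     0.     0.001 -0.001]
 [-0.    -0.313  0.95  -0.117]
 [ 0.     0.     0.     1.   ]]
tip [255.6 251.2] [255.7 231.4] [255.6 270.2]
hinge [175.1 160.2] free [170.9 235.9]
hinge [251.9 160. ] free [251.8 235.8]
hinge [328.6 159.9] free [332.8 235.7]
```

The projection matches within 1-2 px (free edge at row 237, hinge at 160), so the pose is confirmed. Pressing the wide clamp.

```bash
python3 -m creep '[[0,0,0,0,-2,8,255],[0,0,0,0,0,8,255],[0,0,0,0,0,6,255],[0,0,0,0,0,5,255],[0,0,0,0,0,5,255],[0,0,0,0,0,5,255],[0,0,0,0,0,5,255],[0,0,0,0,0,0,255]]';python3 -c "
from h import *
rel()"
```

```text
clock: 3.7
position: [0.513, -0.0239, 0.1332]
ee_rot: [-0.09, 0.996, -0.0, -0.001]
ft_force: [0.9, 0.2, 0.6]
grip_width: -0.002
3.7 pos [ 0.513  -0.0239  0.1332] F [0.94 0.16 0.64] w -0.0018944813748748384 x [-0.984 -0.179  0.002] z [-2.1e-03 -3.0e-04 -1.0e+00]
wide shift mm at this height [-0.7 -0.2 -0. ]
vent shift mm at this height [-64.7  -0.2  -0.1]
narrow shift mm at this height [-1.287e+02 -1.000e-01 -3.000e-01]
```

```bash
python3 -m creep '[[0,0,0,0,0,2,255],[0,0,0,0,0,2,255]]'; python3 -m creep '[[0,0,0,0,0,1.5,255],[0,0,0,0,0,0,255]]'; python3 -c "
from h import *
p,d=camera('wrist');cv2.imwrite('pics/w2.png',p)
p,d=camera('scene');cv2.imwrite('pics/s2.png',cv2.resize(p[130:280,170:340],None,fx=4,fy=4))"
```

```text
clock: 3.9
position: [0.5135, -0.0239, 0.1301]
ee_rot: [-0.09, 0.996, 0.0, -0.0]
ft_force: [-1.0, -0.2, 2.7]
grip_width: 0.002
clock: 4.1
position: [0.5137, -0.0239, 0.1285]
ee_rot: [-0.09, 0.996, 0.0, -0.0]
ft_force: [-0.5, 0.0, 0.4]
grip_width: 0.003
```

View pics/w2.png

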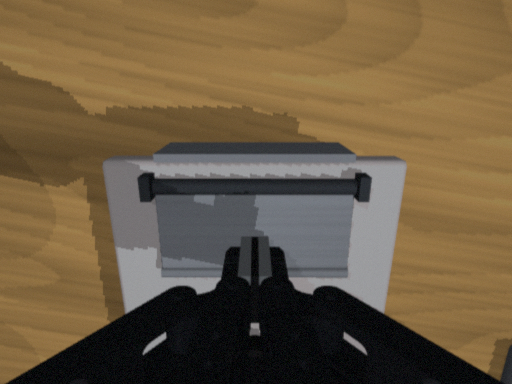

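View pics/s2.png

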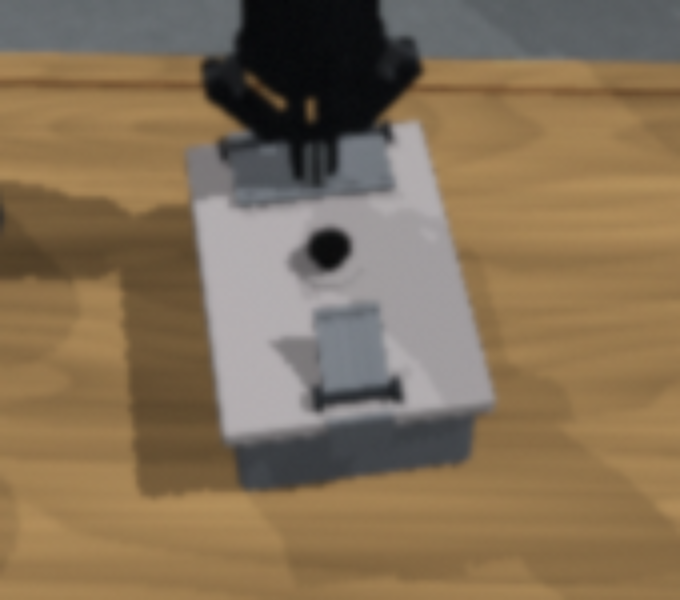

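The wide flap is almost flat and the box hasn't moved. I'll press on to the hard stop, watching the force.

```bash
for i in 1 2; do python3 -m creep '[[0,0,0,0,0,1,255],[0,0,0,0,0,0,255]]'; done
```

```text
clock: 4.4
position: [0.5139, -0.0238, 0.128]
ee_rot: [-0.09, 0.996, 0.0, 0.0]
ft_force: [-2.1, 0.3, 3.7]
grip_width: -0.001
clock: 4.6
position: [0.514, -0.0238, 0.1278]
ee_rot: [-0.09, 0.996, 0.0, 0.0]
ft_force: [-5.8, -0.3, 14.6]
grip_width: 0.002
```

Hard stop reached: 15 N, with the tip at 0.1028 against an expected 0.103. I'll back off and check.

```bash
python3 -m creep '[[0,0,0,0,0,-15,255],[0,0,0,0,0,-30,255],[0,0,0,-30,0,-5,255],[0,0,0,-40,0,0,255],[0,0,0,-40,0,0,255],[0,0,0,-18,0,0,255],[0,0,0,0,0,0,255],[0,0,0,0,0,0,255]]'
python3 - <<'E'
from h import *
rel()
d=camera("scene")[1];P=cloud("scene",d)
o=camera('wrist')[0];cv2.imwrite('pics/w3.png',o)
q=P[...,:2]-C;X=q@v;Y=q@np.array([-v[1],v[0]]);z=P[...,2]
k=(X>-.09)&(X<-.055)&(abs(Y)<.04)&(z<.14)&(z>.08);print("wide z",k.sum(),np.median(z[k]),"angle",np.arctan(np.polyfit(X[k],z[k],1)[0]))
E
```

```text
clock: 5.4
position: [0.6395, -0.0012, 0.1761]
ee_rot: [-0.09, 0.996, -0.0, -0.001]
ft_force: [-0.5, -0.7, -0.4]
grip_width: 0.001
5.4 pos [ 0.6395 -0.0012  0.1761] F [-0.46 -0.72 -0.45] w 0.0008883262497936591 x [-0.984 -0.179  0.001] z [-1.1e-03 -6.0e-04 -1.0e+00]
wide shift mm at this height [127.8   0.    0.2]
vent shift mm at this height [63.8  0.1  0.1]
narrow shift mm at this height [-0.2  0.2 -0. ]
wide z 7 0.10444590810848503 angle -0.01304313476899646
```

View pics/w3.png

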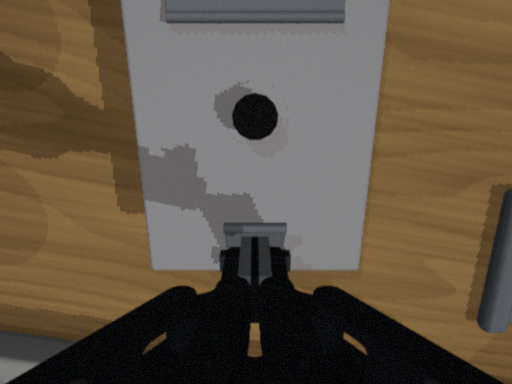

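The wide clamp reads flat. The vent at (255,116) and the narrow flap at (255,230) line up with the tool's column. Pressing the narrow clamp.

```bash
python3 -m creep '[[0,0,0,0,0,8,255],[0,0,0,0,0,8,255],[0,0,0,0,0,6,255],[0,0,0,0,0,5,255],[0,0,0,0,0,5,255],[0,0,0,0,0,5,255],[0,0,0,0,0,5,255],[0,0,0,0,0,3,255]]';python3 -m creep '[[0,0,0,0,0,1.5,255],[0,0,0,0,0,1,255],[0,0,0,0,0,0,255]]'; python3 -m creep '[[0,0,0,0,0,1,255],[0,0,0,0,0,0,255]]'
```

```text
clock: 6.3
position: [0.6395, -0.0009, 0.1312]
ee_rot: [-0.09, 0.996, 0.0, -0.0]
ft_force: [-1.6, 0.5, 3.1]
grip_width: -0.002
clock: 6.6
position: [0.6397, -0.0008, 0.129]
ee_rot: [-0.09, 0.996, 0.0, -0.0]
ft_force: [-0.3, -0.4, 0.0]
grip_width: -0.003
clock: 6.8
position: [0.6398, -0.0009, 0.1283]
ee_rot: [-0.09, 0.996, 0.0, 0.0]
ft_force: [-0.5, 0.4, 1.0]
grip_width: 0.004
```

```bash
python3 -m creep '[[0,0,0,0,0,1,255],[0,0,0,0,0,0,255]]'; python3 -m creep '[[0,0,0,0,0,0.7,255],[0,0,0,0,0,0,255]]'
```

```text
clock: 7.0
position: [0.6399, -0.0009, 0.128]
ee_rot: [-0.09, 0.996, 0.0, 0.0]
ft_force: [-3.3, -0.1, 7.3]
grip_width: 0.002
clock: 7.2
position: [0.6399, -0.0008, 0.1278]
ee_rot: [-0.09, 0.996, 0.0, 0.0]
ft_force: [-6.6, 0.9, 11.8]
grip_width: 0.003
```

The narrow clamp stopped hard at the same height. I'll lift and move over the vent, viewing it before the press.

```bash
python3 -m creep '[[0,0,0,0,0,-15,255],[0,0,0,0,0,-25,255],[0,0,0,24,0,0,255],[0,0,0,40,0,0,255],[0,0,0,0,0,0,255],[0,0,0,0,0,0,255]]'
python3 - <<'E'
from h import *
rel()
p,d=camera("scene");P=cloud("scene",d)
cv2.imwrite('pics/s4.png',cv2.resize(p[130:280,170:340],None,fx=4,fy=4))
q=P[...,:2]-C;X=q@v;Y=q@np.array([-v[1],v[0]]);z=P[...,2]
for s in(-1,1):
    k=(s*X<.09)&(s*X>.055)&(abs(Y)<(.04 if s<0 else .014))&(z<.14)&(z>.08);print(s,k.sum(),np.median(z[k]),np.polyfit(X[k],z[k],1)[0])
E
```

```text
clock: 7.8
position: [0.5768, -0.0123, 0.1675]
ee_rot: [-0.09, 0.996, 0.0, 0.001]
ft_force: [-0.3, 0.6, -0.1]
grip_width: 0.003
7.8 pos [ 0.5768 -0.0123  0.1675] F [-0.25  0.61 -0.07] w 0.0033881890777528083 x [-0.984 -0.179 -0.001] z [ 0.0013  0.001  -1.    ]
wide shift mm at this height [64.1 -0.3 -0.1]
vent shift mm at this height [ 0.1 -0.2 -0. ]
narrow shift mm at this height [-63.9  -0.1   0.1]
-1 116 0.10369413080540732 -0.029394451053996344
1 161 0.10318611823616489 -0.002134776228105592
```

View pics/s4.png

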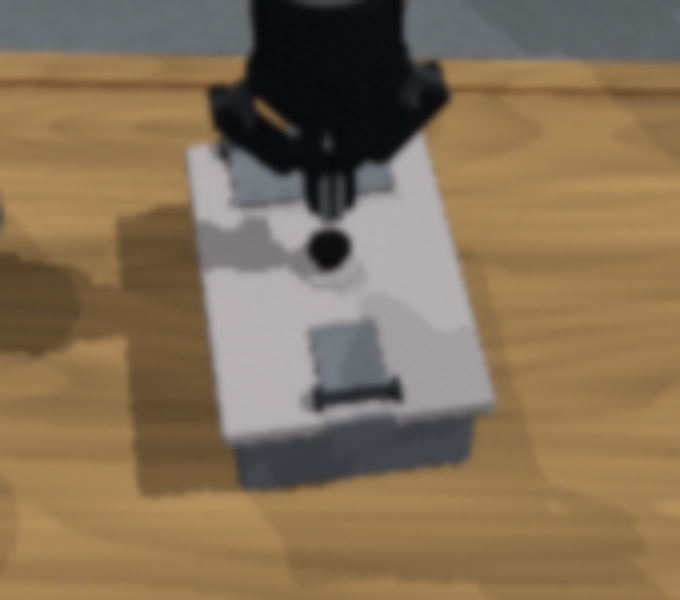

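Both clamps are flat (tops 0.1037 and 0.1032, slopes about 0), and the plug at (328,248) in this crop still stands proud. I'll press it; home should be at TCP z of about 0.130.

```bash
python3 -m creep '[[0,0,0,0,0,12,255],[0,0,0,0,0,10,255],[0,0,0,0,0,5,255],[0,0,0,0,0,3,255],[0,0,0,0,0,3,255],[0,0,0,0,0,3,255],[0,0,0,0,0,1,255],[0,0,0,0,0,0,255]]'; python3 -m creep '[[0,0,0,0,0,1,255],[0,0,0,0,0,0,255]]'
```

```text
clock: 8.65
position: [0.5768, -0.0122, 0.1301]
ee_rot: [-0.09, 0.996, 0.0, -0.0]
ft_force: [-5.5, 0.6, 8.8]
grip_width: -0.0
clock: 8.85
position: [0.5768, -0.0122, 0.13]
ee_rot: [-0.09, 0.996, 0.001, 0.0]
ft_force: [-9.6, 1.7, 18.6]
grip_width: 0.001
```

The plug is home against its stop (18.6 N, z 0.130). I'll retract straight up and check everything.

```bash
python3 -m creep '[[0,0,0,0,0,-10,255],[0,0,0,0,0,-30,255],[0,0,0,0,0,-45,255],[0,0,0,45,0,-35,255],[0,0,0,45,0,0,255],[0,0,0,30,0,0,255],[0,0,0,0,0,0,255],[0,0,0,0,0,0,255]]'
python3 - <<'E'
from h import *
p,d=camera("scene");P=cloud("scene",d);cv2.imwrite('pics/s5.png',p)
q=P[...,:2]-C;X=q@v;Y=q@np.array([-v[1],v[0]]);z=P[...,2]
for s in(-1,1):
    k=(s*X<.09)&(s*X>.055)&(abs(Y)<(.04 if s<0 else .014))&(z<.14)&(z>.08);print(s,k.sum(),np.median(z[k]),np.polyfit(X[k],z[k],1)[0])
k=(np.hypot(X,Y)<.009)&(z<.14);print("vent z",k.sum(),np.median(z[k]))
p0=cv2.imread("pics/scene0.png")
df=(np.abs(p.astype(int)-p0).max(2)>40)
for nm,(r0,r1,c0,c1) in dict(canister=(148,198,126,172),bowl=(215,260,108,162),spoons=(165,212,343,395),scraper=(218,280,348,410)).items(): print(nm,"changed px",df[r0:r1,c0:c1].sum())
w=lambda i:(i.min(2)>140).astype(np.uint8)[155:245,212:295]
print("lid centroid",[cv2.moments(w(i),True)["m10"]/w(i).sum() for i in(p0,p)],[cv2.moments(w(i),True)["m01"]/w(i).sum() for i in(p0,p)])
print(get_obs()["ft_force"])
E
```

```text
clock: 9.65
position: [0.4644, -0.0329, 0.2449]
ee_rot: [-0.09, 0.996, 0.0, 0.001]
ft_force: [0.9, -0.3, -0.9]
grip_width: 0.002
-1 329 0.10351768657590484 -0.004575802564604671
1 160 0.10310303033152196 0.012931392517004986
vent z 40 0.10514024787232715
canister changed px 23
bowl changed px 0
spoons changed px 0
scraper changed px 0
lid centroid [np.float64(41.592207792207795), np.float64(41.14047545538747)] [np.float64(46.5025974025974), np.float64(48.0203766594628)]
[0.35213247 0.70614436 0.00156665]
```

View pics/s5.png

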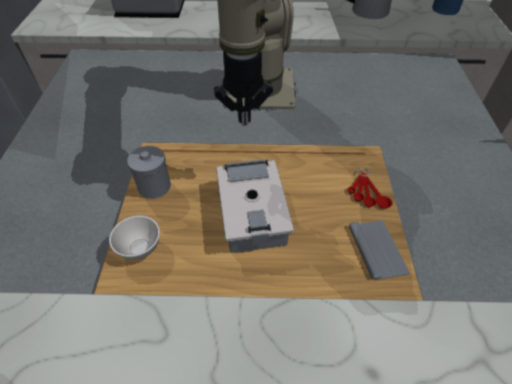

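Everything is closed and in place, and the arm is clear. The vent top is at 0.105 as expected, and the canister pixels that changed are the arm's shadow.

```bash
python3 -c "
from workcell import *
print(hand_in())"
```

```text
the job is handed in; nothing more can be done
None
```

The box is sealed and the job is handed in. I pressed the wide clamp first, then the narrow clamp, then the vent plug, straight down with closed fingers. Each went to its hard stop at about 12–19 N, and the last move ended at 9.65 s of the 38 s allowed.

| Last check from the scene camera | Measured | Expected |
|---|---|---|
| Wide clamp top height | 0.1035 m, slope about 0.005 rad | 0.103 m, flat |
| Narrow clamp top height | 0.1031 m, slope about 0.013 rad | 0.103 m, flat |
| Vent plug top height | 0.1051 m | 0.105 m |

- **Box:** by eye, its outline in the before and after pictures is in the same place. The lid's white-pixel centroid differed by 0.5 px across and 1.5 px down; I put that down to the clamps and shadows changing, but did not check further.
- **Other objects:** the bowl, spoons and scraper showed no changed pixels. The canister region had 23 changed pixels; it appears unmoved, so I take this as the arm's shadow.
- **Robot:** clear of everything at hand-in, with about zero force on the tool.

No check failed. The only disagreement was an early fit of the box outline spoiled by stray depth points, which I redid before moving.

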